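Shut the plate reader and show the plate's lid to the inspection camera

TASK

The plate is loaded for reading: first push the reader's drawer fully shut, then take the plate's full-size lid (the tallest of the three standing in the rack) and show its hollow side to the inspection camera so that it can be checked for fogging. Hold it upright on its long edge but with the top tipped back, so that it squarely faces the downward-looking lens, centred on its line of sight 15 cm in front of it with the long edges level, and finish while still holding it there, motionless. Do not touch the camera, and leave the other two lids, the tip box and the beaker where they are.

Things in the scene. Friction and masses are not known exactly. Their poses are not given: they have to be found in the camera images.
- drawer (a joint): travel of the plate reader's drawer in m: 0 = fully shut, up to 0.125 = fully out; it slides with about 3 N of friction, has no latch and stops dead at 0.
- reader: fixed silver plate reader, 320 wide, 360 deep. Origin at the foot of its front face, under the middle of the drawer; x points into the reader, z up; the housing reaches from y = -220 to +100 mm. It has a low nose 90 mm deep, its top 91 mm above the bench; behind that the main housing, 200 mm tall.
- drawer_front (a point): centre of the outer face of the drawer's upright black front panel (180 wide, 12 thick, reaching from 22 to 72 mm above the bench; this point is 55 mm above it). Axes as the reader's: x is the closing direction, z up. The white 24-well plate clipped into the drawer behind the panel is lower than the panel's top.
- rack: fixed steel rack, base 150 x 170 x 8 mm, origin under its centre. Three slots at its y = -50, 0 and +50 mm, running along its x, each hold one lid on edge (bottom edge 8 mm above the bench) between posts 11 mm apart that reach 30 mm above the bench, at x = -28 and +28 mm. Lids lift straight up.
- lid: the plate's full-size lid, tallest in the rack: frosted plastic, 128 long (its x), 9 thick (its y), 86 mm high (its z) standing on a long edge, 30 to 65 g; origin at the centre of its bottom edge. A shallow tray: the hollow side faces its -y, the closed flat side its +y. It can be pinched across the 9 mm anywhere along the top. It may lean up to 0.1 rad in its slot.
- lid_centre (a point): middle of the full-size lid (43 mm above its bottom edge, mid thickness).
- low_lid: another lid in the rack, 128 long, 9 thick, only 50 mm high; origin at the centre of its bottom edge. Not wanted.
- small_lid: another lid in the rack, 80 long, 9 thick, 66 mm high; origin at the centre of its bottom edge. Not wanted.
- cam_head: inspection camera: silver box 55 x 44 x 44 mm, black lens barrel 34 across, 35 mm long, clamped at varying height to a 20 mm column that stands behind the box on a fixed foot. Origin at the centre of the lens front. It looks along its own -x axis, 20 degrees (0.349 rad) below level; its y axis is level, its z axis points up and, with the tilt, forward.
- view (a point): the camera's point of focus in the air: on its line of sight, 150 mm in front of the lens front. Its axes are those of cam_head.
- tip_box: loose grey and white pipette-tip box, 88 x 128 x 60 mm, origin under its centre. A bystander.
- beaker: loose glass beaker, 68 mm across, 80 mm tall, origin under its centre. A bystander.
Mind the look-alikes: they are no part of the job. Leave any pink or red look-alike of the lid alone.

How it is judged:
On the way, in this order (a step that is already met when the one before it is completed fails the run):
1. the drawer is pushed fully shut (within 6 mm), before the lid is taken (value of joint drawer below 0.006 m), for 0.2 s.
2. the full-size lid is lifted clear of the rack between the fingers (z of lid in the frame of rack above 0.04 m and contact force between lid and the fingers above 1 N), for 0.2 s.
At the end, for the whole second after the job is handed in: Drawer shut within 6 mm; the full-size lid held still in the fingers only, its middle within 18 mm of the point 150 mm before the lens, hollow side facing the lens squarely and long edges level within 0.17 rad; other lids, tip box and beaker within 30 mm of their starts (value of joint drawer below 0.006 m and distance between lid_centre and view below 0.018 m and angle between the y axis of lid and the x axis of cam_head, either way round below 0.17 rad and angle between the x axis of lid and the y axis of cam_head, either way round below 0.17 rad and y of cam_head in the frame of lid below -0.1 m and contact force between lid and the fingers above 1 N and contact force between lid and rack below 0.2 N and contact force between lid and cam_head below 0.2 N and contact force between lid and low_lid below 0.2 N and contact force between lid and small_lid below 0.2 N and contact force between lid and tip_box below 0.2 N and contact force between lid and beaker below 0.2 N and linear speed of lid below 0.03 m/s and distance of each of low_lid, small_lid, tip_box, beaker from where it was at the start of the episode below 0.03 m); the arm keeps its last pose, push and grip.
It fails at once if the camera is touched (contact force between cam_head and anything else above 1 N).
It fails at once if the low lid is moved more than 30 mm (distance of low_lid from where it was at the start of the episode above 0.03 m).
It fails at once if the small lid is moved more than 30 mm (distance of small_lid from where it was at the start of the episode above 0.03 m).
It fails at once if the tip box is moved more than 30 mm (distance of tip_box from where it was at the start of the episode above 0.03 m).
It fails at once if the beaker is moved more than 30 mm (distance of beaker from where it was at the start of the episode above 0.03 m).
It also fails if it takes over 50 s, if anything falls off the work surface, if the arm or the gripper's body presses on something with over 40 N, if the wrist force passes 120 N, or if a joint passes its speed limit or range.

ROBOT

A 7-joint arm with a two-finger parallel gripper is mounted at the origin on the work surface. World frame = base frame: x ahead of the robot, y to its left, z up, the work surface at z = 0. Lengths are in m, angles in rad, forces in N, time in s.
With the tool pointing down it reaches from about 0.35 to 0.9 m from the base axis. Payload 8.1 kg.
Tool frame: the origin (TCP) lies at the very end of the fingers, on their centre line; the grasp point (between the pads) lies 19 mm behind it (robot.grasp_offset is the distance from the TCP to the grasp point, in m); y points along the fingers, x is the direction in which the jaws open and shut, and the axes are right-handed (so a half turn about y gives the same grasp; the last joint's range is limited). The gripper opens to 92 mm and grips with 3 to 60 N. Pads are 19 mm wide; open, the fingers measure 130 mm over their backs; the gripper's body (75 mm by 190 mm) begins 47 mm behind the grasp point.
Start: joints at [1.217, 0.434, 0.025, 1.573, -0.012, 1.134, -0.075], TCP at [0.155, -0.605, 0.227] pointing down, gripper open.
Joint ranges: [-2.62, 2.62], [-0.44, 2.09], [-1.27, 1.32], [0.08, 2.57], [-1.32, 4.46], [0.12, 2], [-2.74, 2.74]. Speed limits (rad/s): [2.22, 2.22, 3.01, 3.01, 3.14, 3.14, 3.14].

INTERFACE

Orientations are given as a unit quaternion [w, x, y, z].
In Python, from rig import robot, cams, hand_in gives the robot as it stands.
- The arm moves only by the tool drive_tool, never from a script. Its argument "steps" is a list of rows, each a list of 3 entries, a list of its own where there are three numbers: the closure, from 0 (fully open) to 1 (shut), then the shift along the tool's x, y, z in cm, then the turn, a rotation vector about the tool's x, y, z in degrees. A call has 1 to 12 rows; each row is the pose to reach, as a shift and turn from the pose commanded when the call began, along the tool's axes at that moment; what a row does not reach only later rows make up. A row lasts 1/8 s, in which the tool goes at most 62.5 mm and 10.7 degrees, less where a joint would pass 70% of its speed; a pose out of reach is approached as far as the arm can. A call with a gripper value outside its range is refused whole. The fingers move at their own pace and stop on an object; "grip_force" is the grip in N (left out, the last holds). Time passes only in rows, so rows that repeat a pose let the fingers close. It gives the time, the measured TCP pose, the force and the opening at its end, in the units of the state.
- robot.state(): the state, without advancing time (a new reading comes with each control period).
- cams.camera(name): name is "scene" or "top" or "wrist"; returns a dict with "image" (384x512x3 uint8, red, green, blue), "mtx" (3x3 intrinsics, pixels), "k1" (the pictures are not rectified: a ray, as slopes to the right and down, at radius r is drawn at 1 + k1 r^2 times it, then the intrinsics apply), "origin" and "orientation" of the camera in the world. Camera axes: x right, y down, z forward; pixel columns grow to the right and rows downward; lengths in m; the calibration is good to about 2 mm. A picture is of the moment at which its call begins. There is no depth.
- hand_in(): hands the job in, once; it reports no verdict.
Trained networks look in the newest picture that a camera, given by its name, has taken for a name from the list of things; names that differ only in an ending like _2 or _b are one class to them, and where a whole thing is asked for, a point or a joint stands for the part that bears it (a point fixed in the world has none). Each returns a list of dicts, best first, with "conf" (0 to 1); they miss things now and then, are a little off and sometimes report something else, mostly with a low value. They report only what shows in the picture. A call takes as long as a camera call. They do not tell look-alikes from the thing itself.
- cams.spot_in(camera, label): "box" ([left, top, right, bottom] in pixels, round what is visible of it).
- cams.spot_point(camera, label): "xy" ([column, row] in pixels: a listed point, or the origin of a listed thing).
The state is a dict: "clock": time; "qpos": joint angles; "joint_vel": joint speeds; "tau": joint torques, N m; "tool_pos": TCP position; "tcp_rot": TCP orientation; "contact_force": force on the tool from outside, world axes, zero at the start; "wrist_torque": the same for the moment, N m; "opening": opening from 0.0 (shut) to 1.0 (fully open).
Only numpy, scipy, OpenCV 4.12 (cv2) and the standard library are available. Lean on these libraries where they do the work, as an engineer would, in place of code of your own. Each camera call takes 0.05 s, during which the arm holds its last target. There are 200 camera calls.

## Working session

There is one attempt and no reset: what is moved stays moved. The work goes in short steps, Python scripts to look and compute and a tool call to move; the robot and the scene stay as the last step left them, time stands still between calls to the robot, and variables do not carry over. Pictures are saved under pics/ and viewed, about 8 in all and at most 12, crops included, and the job is handed in when it is done.

Besides the shell and the picture viewer there is one more tool, called after "Call:" in YAML: its name, and indented under it one key for each argument. drive_tool: Moves the arm, as the interface text tells. Its arguments: {"type":"object","properties":{"steps":{"type":"array"},"grip_force":{"type":"number"}},"required":["steps"]}

```bash
ls; mkdir -p pics; cat > h.py <<'E'
import numpy as np, cv2, sys
from scipy.spatial.transform import Rotation as R
from rig import robot, cams
def rot(q): return R.from_quat([q[1],q[2],q[3],q[0]])
E
python3 - <<'E'
from h import *
s=robot.state(); print(s, robot.grasp_offset)
ims=[]
for c in ["scene","top","wrist"]:
    d=cams.camera(c); cv2.imwrite(f"pics/{c}0.png",d["image"][:,:,::-1])
    print(c,np.round(d["mtx"],1).tolist(),d["k1"],np.round(d["origin"],4),np.round(d["orientation"],4))
    for l in ["drawer_front","reader","rack","lid","lid_centre","low_lid","small_lid","cam_head","view","tip_box","beaker"]:
        b=[(np.round(x["box"]).tolist(),round(x["conf"],2)) for x in cams.spot_in(c,l)[:3]] if l!="view" else 0
        p=[(np.round(x["xy"],1).tolist(),round(x["conf"],2)) for x in cams.spot_point(c,l)[:3]]
        print(l,b,p)
print(robot.state()["clock"])
E
```

```text
pics
{'clock': 0.0, 'qpos': array([ 1.21742263,  0.43516386,  0.02496876,  1.57405958, -0.01162513,
        1.13397109, -0.07506937]), 'joint_vel': array([-0.00098872, -0.00117597,  0.0005106 , -0.00143578,  0.00172333,
        0.00044593,  0.00123762]), 'tau': array([ 9.28384070e-04, -6.67837501e+01,  9.85573791e-01, -3.14466083e+01,
       -6.04908471e-02,  4.26350115e-02,  1.75963023e-04]), 'tool_pos': array([ 0.1549343 , -0.60499599,  0.22599614]), 'tcp_rot': array([ 0.55887873, -0.55830912,  0.43398716, -0.43312889]), 'contact_force': array([0.39955057, 0.2301111 , 0.1287746 ]), 'wrist_torque': array([-0.07650371, -0.00991187,  0.03111434]), 'opening': 0.9970853527562821} 0.0188
scene [[471.7, 0.0, 248.4], [0.0, 471.7, 192.8], [0.0, 0.0, 1.0]] -0.08814286264907809 [1.3164 0.9104 1.0072] [-0.1564  0.2972  0.8407 -0.4247]
drawer_front [] [([317.8, 257.1], 0.86), ([342.0, 297.8], 0.72)]
reader [([282.0, 245.0, 502.0, 384.0], 0.59)] [([344.7, 295.4], 0.83)]
rack [([201.0, 202.0, 266.0, 234.0], 0.56), ([223.0, 203.0, 259.0, 228.0], 0.55)] [([234.2, 216.0], 0.95)]
lid [([250.0, 166.0,
[... 1638 characters left out ...]
175.0, 272.0, 217.0], 0.67)] [([270.4, 199.2], 0.64), ([126.5, 204.5], 0.19)]
small_lid [([285.0, 178.0, 291.0, 210.0], 0.42)] [([284.7, 191.8], 0.65)]
cam_head [([395.0, 106.0, 441.0, 154.0], 0.9)] [([397.1, 145.5], 0.55)]
view 0 [([287.0, 194.0], 0.35)]
tip_box [([204.0, 106.0, 254.0, 146.0], 0.8)] [([232.9, 127.0], 0.75)]
beaker [([362.0, 233.0, 395.0, 254.0], 0.59)] [([371.3, 246.8], 0.79)]
wrist [[290.2, 0.0, 257.2], [0.0, 290.2, 188.7], [0.0, 0.0, 1.0]] -0.04034198547452923 [ 0.2228 -0.5883  0.3854] [ 0.1043  0.7833 -0.6076 -0.0799]
drawer_front [] []
reader [] []
rack [] []
lid [] []
lid_centre [] []
low_lid [] []
small_lid [] []
cam_head [] []
view 0 []
tip_box [] []
beaker [] []
3.3
```

View pics/scene0.png

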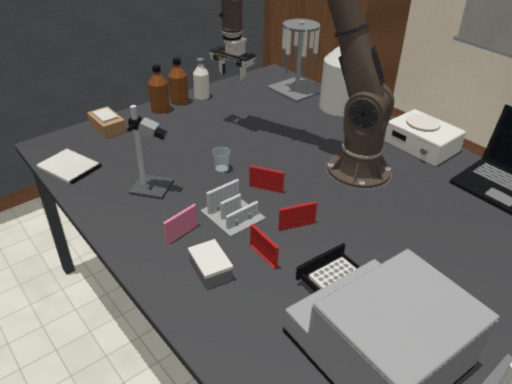

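View pics/top0.png

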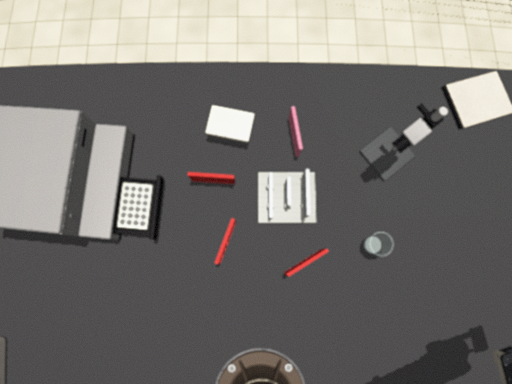

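```bash
cat >> h.py <<'E'
class Cam:
    def __init__(s,K,k1,o,q): s.K=np.array(K);s.k1=k1;s.o=np.array(o);s.R=rot(q).as_matrix()
    def ray(s,px):
        u=np.array([(px[0]-s.K[0,2])/s.K[0,0],(px[1]-s.K[1,2])/s.K[1,1]]);v=u.copy()
        for _ in range(20): v=u/(1+s.k1*(v@v))
        d=s.R@[v[0],v[1],1]; return d/np.linalg.norm(d)
    def onz(s,px,z): d=s.ray(px); return s.o+d*(z-s.o[2])/d[2]
    def proj(s,P):
        c=(np.atleast_2d(P)-s.o)@s.R; v=c[:,:2]/c[:,2:]; v=v*(1+s.k1*(v**2).sum(1,keepdims=True))
        return v*[s.K[0,0],s.K[1,1]]+s.K[:2,2]
def cam(d): return Cam(d["mtx"],d["k1"],d["origin"],d["orientation"])
def tri(*cp):
    A=np.zeros((3,3));b=np.zeros(3)
    for c,p in cp:
        d=c.ray(p);M=np.eye(3)-np.outer(d,d);A+=M;b+=M@c.o
    P=np.linalg.solve(A,b); return P,[round(float(np.linalg.norm(c.proj(P)[0]-p)),1) for c,p in cp]
S=Cam([[471.7,0,248.4],[0,471.7,192.8],[0,0,1]],-0.08814,[1.3164,.9104,1.0072],[-.1564,.2972,.8407,-.4247])
T=Cam([[387.8,0,259.1],[0,387.8,186],[0,0,1]],-0.10516,[.3916,.0266,1.1362],[.0531,-.7031,.7056,-.0708])
np.set_printoptions(precision=4,suppress=True)
E
python3 - <<'E'
from h import *
print("dfront",tri((S,[317.8,257.1]),(T,[161,206.4])))
print("reader",tri((S,[344.7,295.4]),(T,[127.5,208.3])), T.onz([127.5,208.3],0))
print("rack",tri((S,[234.2,216]),(T,[288,201.1])),T.onz([288,201.1],0))
print("camhead",tri((S,[165.3,134.2]),(T,[397.1,145.5])))
print("tip",T.onz([232.9,127],0.),"beaker",T.onz([371.3,246.8],0))
a=cv2.imread("pics/top0.png");b=cv2.imread("pics/scene0.png")
r=lambda i,x,y,w,h:cv2.resize(i[y:y+h,x:x+w],(400,300),interpolation=cv2.INTER_CUBIC)
cv2.imwrite("pics/crop1.png",np.vstack([np.hstack([r(a,250,165,80,60),r(a,350,95,120,90)]),np.hstack([r(b,195,175,80,60),r(b,115,100,80,60)])]))
E
```

```text
dfront (array([0.5254, 0.2758, 0.0525]), [0.2, 0.2])
reader (array([ 0.5269,  0.3916, -0.0103]), [0.4, 0.4]) [0.5265 0.3874 0.    ]
rack (array([ 0.5491, -0.0892, -0.0131]), [0.0, 0.0]) [ 0.5474 -0.088   0.    ]
camhead (array([ 0.6504, -0.3355,  0.2349]), [0.7, 1.0])
tip [0.7766 0.0767 0.    ] beaker [ 0.4104 -0.3326  0.    ]
```

View pics/crop1.png

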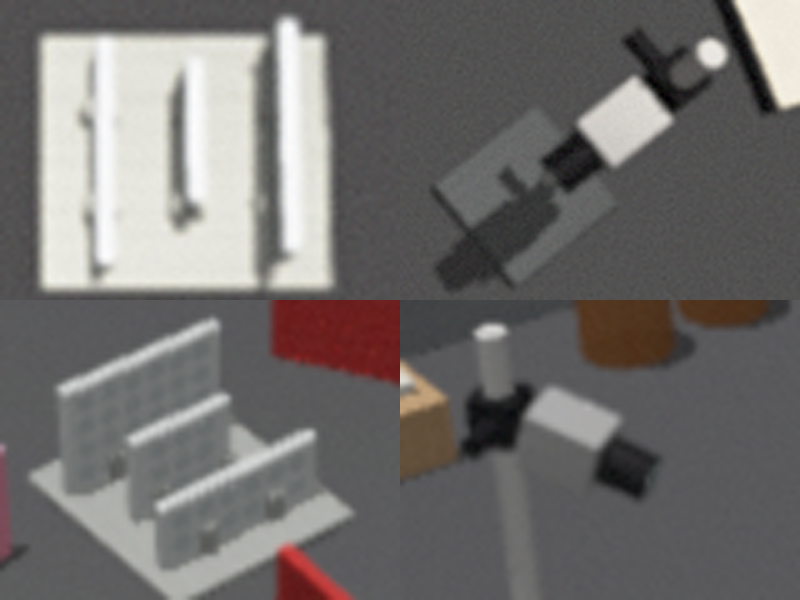

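The tallest lid is the one at top-view (308,193) and scene (223,194). It is white/frosted and stands in the rack. The red and pink ones at top (212,178), (224,240), (306,262) and (296,131) are look-alikes outside the rack. Next I fit the poses.

```bash
cat > fit.py <<'E'
from h import *
from scipy.optimize import least_squares
Tc=lambda p:(350+(p[0]-400)/3.3333,95+p[1]/3.3333); Sc=lambda p:(115+(p[0]-400)/5,100+(p[1]-300)/5)
loc=np.array([[35,22,22],[35,-22,22],[90,22,22],[90,-22,22]])*1e-3
pT=np.array([Tc(p) for p in [(578,130),(612,165),(640,75),(673,118)]]+[(397.6,146.5)])-.4
pS=np.array([Sc(p) for p in [(598,455),(622,418),(525,445),(550,388)]]+[(165.2,135)])-.4
loc=np.vstack([loc,[0,0,0]])
def axes(y,t=.349):
    x=np.array([np.cos(y)*np.cos(t),np.sin(y)*np.cos(t),np.sin(t)]);Y=np.array([-np.sin(y),np.cos(y),0]);return np.c_[x,Y,np.cross(x,Y)]
def f(p):
    W=p[:3]+loc@axes(p[3]).T
    return np.r_[(T.proj(W)-pT).ravel(),(S.proj(W)-pS).ravel()]
r=least_squares(f,[.65,-.335,.235,-.87],loss="soft_l1")
if __name__=="__main__":
    print("cam",r.x,np.degrees(r.x[3]));print(f(r.x).reshape(-1,2).round(1).tolist())
    C=axes(r.x[3]);print("view",r.x[:3]-.15*C[:,0])
    rc=[(258,172),(315.2,172),(316.8,223),(258,223)]
    P=np.array([T.onz(np.array(p)-.4,.008) for p in rc]);print("rack",P,P.mean(0),[np.degrees(np.arctan2(*(P[i]-P[j])[1::-1])) for i,j in[(0,3),(1,2)]])
    for z in(.094,): print("lidtop T",T.onz((307.1,168.4),z),T.onz((308.,215),z))
    for a in[(205,178,245,222)]:
        a=0
    # panel line: dark outer edge in top image
    im=cv2.imread("pics/top0.png")
    print(im[205,150:172].max(1), im[190,150:172].max(1), im[225,150:172].max(1))
E
python3 fit.py; python3 - <<'E'
import cv2,numpy as np
a=cv2.imread("pics/top0.png");b=cv2.imread("pics/scene0.png")
r=lambda i,x,y,w,h,s:cv2.resize(i[y:y+h,x:x+w],None,fx=s,fy=s,interpolation=cv2.INTER_CUBIC)
g=lambda i:np.uint8(255*(i/255.)**.5)
cv2.imwrite("pics/crop2.png",np.hstack([g(r(a,105,160,65,90,6)),r(b,198,172,50,67.5.__int__()+1,8)[:540]]))
E
```

```text
cam [ 0.6491 -0.3391  0.2237 -0.9047] -51.83736309918283
[[-0.4, -2.3], [1.3, 1.0], [-1.0, -0.6], [1.1, 0.4], [-1.0, 1.9], [0.0, -0.6], [0.1, 0.7], [-0.6, -5.4], [-0.3, 0.1], [-0.1, 1.7]]
view [ 0.562  -0.2283  0.1724]
rack [[ 0.6351  0.0019  0.008 ]
 [ 0.6351 -0.1693  0.008 ]
 [ 0.4826 -0.1695  0.008 ]
 [ 0.4835  0.0027  0.008 ]] [ 0.5591 -0.0836  0.008 ] [np.float64(-0.29011092853641623), np.float64(0.04920069733973429)]
lidtop T [ 0.6256 -0.1332  0.094 ] [ 0.4964 -0.1322  0.094 ]
[144  66  42  41  47  47  39  24  21  10  24  44  58  74  82  88  82  87
  81  82  82  84] [242 219 134  64  36  37  46  54  40  26   8  20  33  44  66  75  85  85
  83  81  80  84] [41 39 45 47 38 27  9 21 28 48 71 86 82 85 83 82 85 79 80 83 85 84]
```

View pics/crop2.png

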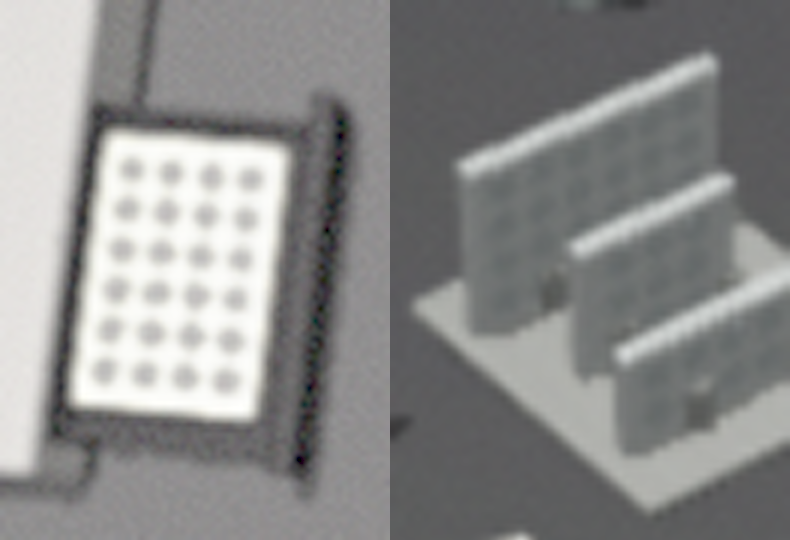

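```bash
cat >> h.py <<'E'
def tq(x,y): x=np.array(x,float);y=np.array(y,float);y/=np.linalg.norm(y);x-=y*(x@y);x/=np.linalg.norm(x);return np.c_[x,y,np.cross(x,y)]
def go(targets,st=None):
    s=st or robot.state();M=rot(s["tcp_rot"]).as_matrix();p=s["tool_pos"]
    for P,Q in targets:
        print("shift cm",(100*M.T@(np.array(P)-p)).round(2).tolist(),"turn",np.degrees(R.from_matrix(M.T@Q).as_rotvec()).round(1).tolist())
E
python3 - <<'E'
from h import *
s=robot.state();print(rot(s["tcp_rot"]).as_matrix())
w=rot(s["tcp_rot"]).as_matrix();print("wristcam rel tool",w.T@(np.array([.2228,-.5883,.3854])-[.1549,-.605,.226])); 
e=[T.onz((163.3,178.3),.072),T.onz((156.3,241.7),.072)];print(e)
wl=[T.onz((105+u/6,160+v/6),.05) for u,v in[(132,170),(105,372),(227,380),(250,178)]];print(wl)
ns=[T.onz((132,135),.091),T.onz((118,240),.091)];print(ns)
an=lambda a,b:np.degrees(np.arctan2(*(a-b)[1::-1]))
print(an(*e),an(wl[0],wl[1]),an(wl[3],wl[2]),an(wl[1],wl[2])-90,an(wl[0],wl[3])-90,an(*ns))
for n,p in dict(r1=(212,178),r2=(224,240),r3=(306,262),r4=(296,131)).items(): print(n,T.onz(p,.09))
d=np.array([np.sin(.11),np.cos(.11),0]);px=np.array([d[1],-d[0],0])
c=np.array([.518,.275,0])
for sg in(1,-1):
    Q=tq(sg*px,[0,0,-1]); go([([.40,0,.28],Q),(c-.04*d+[0,0,.2],Q),(c-.04*d+[0,0,.042],Q),(c+.09*d+[0,0,.042],Q)],s)
E
```

```text
[[ 0.2481  0.      0.9687]
 [-0.9687 -0.0001  0.2481]
 [ 0.0001 -1.     -0.    ]]
wristcam rel tool [ 0.0007 -0.1594  0.0699]
[array([0.6025, 0.2674, 0.072 ]), array([0.4264, 0.2806, 0.072 ])]
[array([0.5779, 0.3759, 0.05  ]), array([0.4817, 0.384 , 0.05  ]), array([0.4782, 0.3258, 0.05  ]), array([0.574 , 0.3189, 0.05  ])]
[array([0.7234, 0.3573, 0.091 ]), array([0.4298, 0.3805, 0.091 ])]
-4.291544394783986 -4.790485874089009 -4.113192112385923 -3.5132602558305166 -3.9228734070260316 -4.5190685465177785
r1 [0.5995 0.1291 0.09  ]
r2 [0.4304 0.0946 0.09  ]
r3 [ 0.3707 -0.1244  0.09  ]
r4 [ 0.7348 -0.1055  0.09  ]
shift cm [-52.58, -5.33, 38.75] turn [0.0, -69.3, 0.0]
shift cm [-72.55, 2.67, 55.59] turn [0.0, -69.3, 0.0]
shift cm [-72.55, 18.47, 55.59] turn [0.0, -69.3, 0.0]
shift cm [-84.71, 18.47, 60.18] turn [0.0, -69.3, 0.0]
shift cm [-52.58, -5.33, 38.75] turn [-0.0, 110.7, 0.0]
shift cm [-72.55, 2.67, 55.59] turn [-0.0, 110.7, 0.0]
shift cm [-72.55, 18.47, 55.59] turn [-0.0, 110.7, 0.0]
shift cm [-84.71, 18.47, 60.18] turn [-0.0, 110.7, 0.0]
```

Call:
drive_tool:
  steps:
    - [1, [-72.5, -2.4, 55.4], [0, -71.4, 0]]
    - [1, [-72.5, -2.4, 55.4], [0, -71.4, 0]]
    - [1, [-72.5, -2.4, 55.4], [0, -71.4, 0]]
    - [1, [-72.5, -2.4, 55.4], [0, -71.4, 0]]
    - [1, [-72.5, -2.4, 55.4], [0, -71.4, 0]]
    - [1, [-72.5, -2.4, 55.4], [0, -71.4, 0]]
    - [1, [-72.5, -2.4, 55.4], [0, -71.4, 0]]
    - [1, [-72.5, -2.4, 55.4], [0, -71.4, 0]]
    - [1, [-72.5, -2.4, 55.4], [0, -71.4, 0]]
    - [1, [-72.5, -2.4, 55.4], [0, -71.4, 0]]
    - [1, [-72.5, -2.4, 55.4], [0, -71.4, 0]]
    - [1, [-72.5, -2.4, 55.4], [0, -71.4, 0]]

```text
clock: 4.8
tool_pos: [0.449, 0.0862, 0.2468]
tcp_rot: [-0.706, 0.707, -0.026, 0.027]
contact_force: [1.5, -1.2, 0.3]
opening: 0.002
```

Call:
drive_tool:
  steps:
    - [1, [2.5, 0, 6], [0, 0, 0]]
    - [1, [5.1, 2, 12], [0, 0, 0]]
    - [1, [5.1, 7, 15], [0, 0, 0]]
    - [1, [5.1, 13, 15], [0, 0, 0]]
    - [1, [5.1, 18, 15], [0, 0, 0]]
    - [1, [5.1, 19.7, 15], [0, 0, 0]]
    - [1, [5.1, 19.7, 15], [0, 0, 0]]

```text
clock: 5.68
tool_pos: [0.5102, 0.2304, 0.0495]
tcp_rot: [-0.706, 0.707, -0.026, 0.026]
contact_force: [0.4, 0.1, 0.2]
opening: 0.003
```

```bash
python3 - <<'E'
from h import *
s=robot.state();print(s["tool_pos"],s["contact_force"],s["qpos"])
d=cams.camera("top");cv2.imwrite("pics/top1.png",cv2.resize(d["image"][150:260,60:260,::-1],None,fx=4,fy=4))
E
```

```text
[0.5102 0.2304 0.0495] [0.3825 0.1012 0.1641] [-0.0771  0.628  -0.6307  1.8764  0.5029  0.8017 -1.0504]
```

View pics/top1.png

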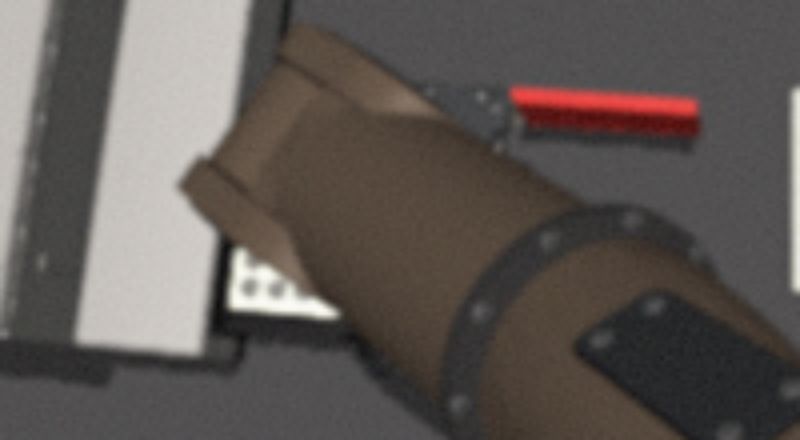

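Call:
drive_tool:
  steps:
    - [1, [0, 0, 3], [0, 0, 0]]
    - [1, [0, 0, 5], [0, 0, 0]]
    - [1, [0, 0, 7], [0, 0, 0]]
    - [1, [0, 0, 9], [0, 0, 0]]
    - [1, [0, 0, 10.5], [0, 0, 0]]
    - [1, [0, 0, 11.5], [0, 0, 0]]
    - [1, [0, 0, 11.5], [0, 0, 0]]

```text
clock: 6.6
tool_pos: [0.5181, 0.3466, 0.0493]
tcp_rot: [0.707, -0.706, 0.026, -0.025]
contact_force: [0.2, 0.5, -0.2]
opening: 0.003
```

Call:
drive_tool:
  steps:
    - [1, [0, 0, 0.5], [0, 0, 0]]
    - [1, [0, 0, 1.0], [0, 0, 0]]
    - [1, [0, 0, 1.5], [0, 0, 0]]

```text
clock: 6.98
tool_pos: [0.5195, 0.3597, 0.0491]
tcp_rot: [-0.706, 0.707, -0.027, 0.026]
contact_force: [-2.1, -3.8, -0.8]
opening: 0.005
```

Call:
drive_tool:
  steps:
    - [1, [0, 0, 0.4], [0, 0, 0]]
    - [1, [0, 0, 0.8], [0, 0, 0]]
    - [1, [0, 0, 1.2], [0, 0, 0]]

```text
clock: 7.35
tool_pos: [0.5205, 0.372, 0.0492]
tcp_rot: [-0.706, 0.707, -0.026, 0.026]
contact_force: [-1.7, -1.7, -1.5]
opening: 0.007
```

Call:
drive_tool:
  steps:
    - [1, [0, 0, 0.4], [0, 0, 0]]
    - [1, [0, 0, 0.8], [0, 0, 0]]

```text
clock: 7.6
tool_pos: [0.5208, 0.375, 0.0492]
tcp_rot: [-0.703, 0.71, -0.028, 0.026]
contact_force: [-10.6, -27.6, 20.0]
opening: 0.006
```

Call:
drive_tool:
  steps:
    - [1, [0, 0, 0.4], [0, 0, 0]]
    - [1, [0, 0, 0.4], [0, 0, 0]]
    - [1, [0, 0, -3], [0, 0, 0]]
    - [1, [0, -5, -8], [0, 0, 0]]
    - [1, [0, -11, -14], [0, 0, 0]]
    - [1, [0, -17, -20], [0, 0, 0]]
    - [1, [0, -20, -26], [0, 0, 0]]
    - [1, [0, -20, -32], [0, 0, 0]]
    - [1, [0, -20, -32], [0, 0, 0]]

```text
clock: 8.72
tool_pos: [0.4988, 0.0593, 0.2514]
tcp_rot: [0.707, -0.706, 0.025, -0.028]
contact_force: [0.3, -0.5, -0.6]
opening: 0.004
```

```bash
python3 - <<'E'
from h import *
s=robot.state();print(s["clock"],s["tool_pos"],s["contact_force"],s["qpos"])
d=cams.camera("top");e=cams.camera("scene");w=cams.camera("wrist")
for c in["top","scene"]:
    for l in ["drawer_front","reader"]: print(c,l,[(x["xy"],round(x["conf"],2)) for x in cams.spot_point(c,l)[:2]])
f=lambda i:cv2.resize(i[:,:,::-1],(400,300),interpolation=cv2.INTER_CUBIC)
g=lambda i:np.uint8(255*(i/255.)**.6)
cv2.imwrite("pics/m1.png",g(np.vstack([np.hstack([f(d["image"][160:250,80:200]),f(e["image"][225:315,270:390])]),np.hstack([f(w["image"]),f(e["image"][115:265,115:315])])])))
print(np.round(w["origin"],4),np.round(w["orientation"],4))
E
```

```text
8.725 [0.4988 0.0593 0.2514] [ 0.2612 -0.5132 -0.5634] [ 0.3748  0.304  -0.7539  1.7876  0.2293  1.1351 -0.5276]
top drawer_front [([126.2, 203.7], 0.91)]
top reader [([123.3, 206.5], 0.76)]
scene drawer_front []
scene reader [([343.4, 297.5], 0.86)]
[0.5044 0.1257 0.4099] [ 0.133   0.9903 -0.0402 -0.0027]
```

View pics/m1.png

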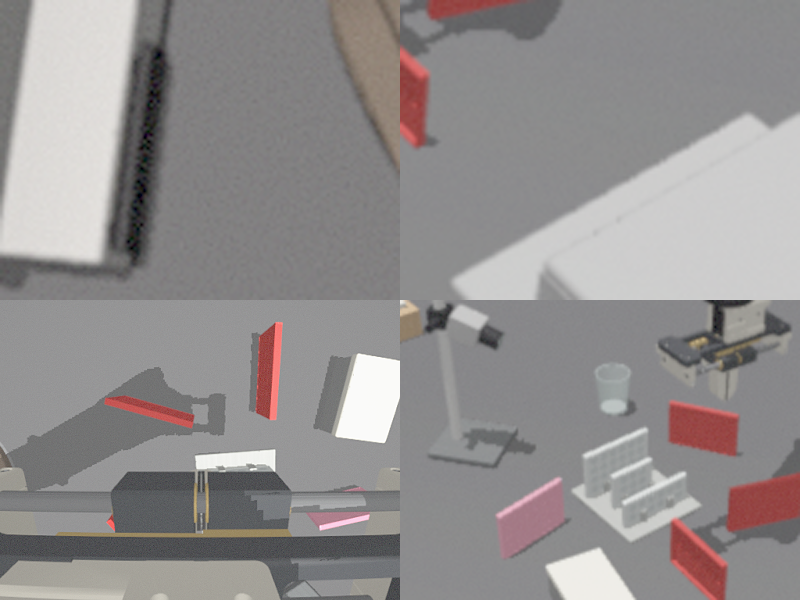

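The drawer panel now sits flush against the reader nose: the push stopped dead at 27 N, and the network puts drawer_front at (126,204) on the reader front. Next I turn the tool for the grasp and use the wrist camera to see which side of the lid is hollow.

Call:
drive_tool:
  steps:
    - [0, [2, 2, 2], [0, 86, 0]]
    - [0, [2, 5, 2], [0, 86, 0]]
    - [0, [2, 5, 2], [0, 86, 0]]
    - [0, [2, 5, 2], [0, 86, 0]]
    - [0, [2, 5, 2], [0, 86, 0]]
    - [0, [2, 5, 2], [0, 86, 0]]
    - [0, [2, 5, 2], [0, 86, 0]]
    - [0, [2, 5, 2], [0, 86, 0]]
    - [0, [2, 5, 2], [0, 86, 0]]
    - [0, [2, 5, 2], [0, 86, 0]]

```text
clock: 10.32
tool_pos: [0.519, 0.0803, 0.1992]
tcp_rot: [-0.5, 0.5, -0.5, 0.499]
contact_force: [-0.7, 0.4, 0.1]
opening: 0.993
```

```bash
python3 - <<'E'
from h import *
s=robot.state();print(s["clock"],s["tool_pos"],s["qpos"])
w=cams.camera("wrist"); C=cam(w)
import pickle;pickle.dump({k:w[k] for k in w},open("w1.pkl","wb"))
c=C.proj([.56,-.132,.05])[0];print(c,np.round(w["origin"],4))
pt=C.proj([[.6256,-.1332,.094],[.4964,-.1322,.094],[.4964,-.1322,.008],[.6256,-.1332,.008]]);print(pt)
im=w["image"][:,:,::-1]
x0=int(np.clip(c[0]-80,0,352));y0=int(np.clip(c[1]-60,0,264))
cv2.imwrite("pics/w1.png",np.hstack([cv2.resize(im,(400,300)),cv2.resize(im[y0:y0+120,x0:x0+160],(400,300),interpolation=cv2.INTER_CUBIC)]))
for l in["lid","lid_centre"]: print(l,[(np.round(x["xy"],1),round(x["conf"],2)) for x in cams.spot_point("wrist",l)])
E
```

```text
10.325 [0.519  0.0803 0.1992] [ 0.0643  0.3358 -0.4111  1.8254  0.1556  1.0122 -1.9781]
[454.4141 140.5097] [0.5889 0.0803 0.3579]
[[499.6181  70.8764]
 [472.1847 210.1203]
 [424.4567 187.6932]
 [441.0319  79.9872]]
lid [(array([212.3,  95.2]), 0.71), (array([430.7, 136.3]), 0.58)]
lid_centre [(array([456.2, 142.7]), 0.91), (array([245.3, 246.2]), 0.76), (array([204.7,  85.7]), 0.58)]
```

View pics/w1.png

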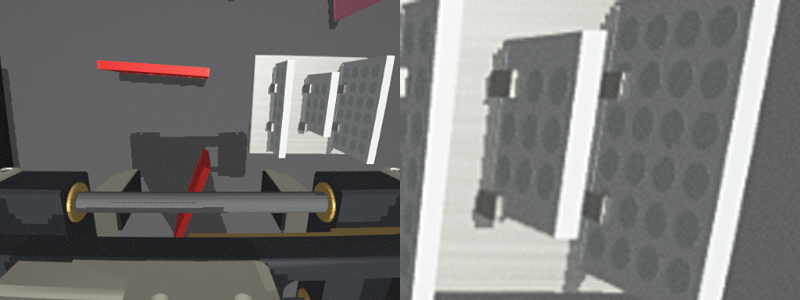

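Call:
drive_tool:
  steps:
    - [0.6, [6, -3, -4.9], [0, 0, 0]]
    - [0.6, [12, -3, -4.9], [0, 0, 0]]
    - [0.6, [18, -3, -4.9], [0, 0, 0]]
    - [0.6, [24, -3, -4.9], [0, 0, 0]]
    - [0.6, [30, -3, -4.9], [0, 0, 0]]
    - [0.6, [35, -3, -4.9], [0, 0, 0]]
    - [0.6, [37, -3, -4.9], [0, 0, 0]]
    - [0.6, [37, -3, -4.9], [0, 0, 0]]

```text
clock: 11.48
tool_pos: [0.4682, -0.2914, 0.2291]
tcp_rot: [0.499, -0.499, 0.502, -0.501]
contact_force: [-0.2, 0.6, -0.5]
opening: 0.397
```

```bash
python3 - <<'E'
from h import *
s=robot.state();print(s["clock"],s["tool_pos"],s["qpos"],s["opening"])
w=cams.camera("wrist"); C=cam(w)
import pickle;pickle.dump({k:w[k] for k in w},open("w2.pkl","wb"))
c=C.proj([[.56,-.132,.05],[.649,-.339,.224]]);print(c,np.round(w["origin"],4))
im=w["image"][:,:,::-1]
c=c[0];x0=int(np.clip(c[0]-80,0,352));y0=int(np.clip(c[1]-60,0,264));print(x0,y0)
cv2.imwrite("pics/w2.png",np.hstack([cv2.resize(im,(400,300)),cv2.resize(im[y0:y0+120,x0:x0+160],(400,300),interpolation=cv2.INTER_CUBIC)]))
for l in["lid_centre","cam_head"]: print(l,[(np.round(x["xy"],1),round(x["conf"],2)) for x in cams.spot_point("wrist",l)])
E
```

```text
11.475 [ 0.4682 -0.2914  0.2291] [ 0.6299  0.3285 -0.2228  1.7358  0.0805  1.0868 -1.1955] 0.39707430821002554
[[ 113.9109   92.1235]
 [ 354.8812 -127.9684]] [ 0.5382 -0.292   0.3877]
33 32
lid_centre [(array([116.6,  93.2]), 0.68)]
cam_head []
```

View pics/w2.png

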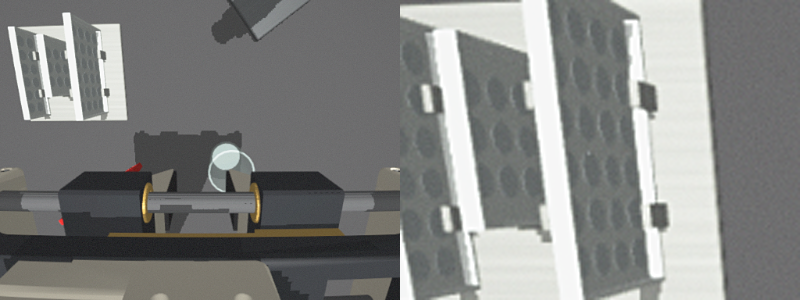

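The view from −y shows the lit bottom rim inside the tall lid at (w2 crop) x≈645. The +y view shows only a flat face with ring marks. So the hollow side faces world −y. Next I grasp it.

```bash
python3 - <<'E'
from h import *
import pickle
C=cam(pickle.load(open("w2.pkl","rb")));C1=cam(pickle.load(open("w1.pkl","rb")))
# observed top edge ends in w2 (full-scale px), w1 (crop 2.5x,+352,+80)
print("pred w2 top ends",C.proj([[.6256,-.1332,.094],[.4964,-.1322,.094]]),"obs",np.array([[66,12],[75,121]])/.78125)
print("pred w1 top ends",C1.proj([[.6256,-.1332,.094],[.4964,-.1322,.094]]),"obs",np.array([[392,56],[371,163]])/.78125)
for a in [((66,12),(392,56)),((75,121),(371,163))]: print(tri((C,np.array(a[0])/.78125),(C1,np.array(a[1])/.78125)))
Q=tq([0,-1,0],[0,0,-1]); go([([.561,-.1332,.2],Q),([.561,-.1332,.062],Q)])
E
```

```text
pred w2 top ends [[ 84.9741  15.9613]
 [101.5013 154.2939]] obs [[ 84.48  15.36]
 [ 96.   154.88]]
pred w1 top ends [[499.6181  70.8764]
 [472.1847 210.1203]] obs [[501.76  71.68]
 [474.88 208.64]]
(array([ 0.6251, -0.1339,  0.096 ]), [0.5, 0.5])
(array([ 0.4983, -0.13  ,  0.0998]), [1.6, 1.7])
shift cm [-15.52, 2.96, 9.18] turn [-0.0, -0.1, -0.1]
shift cm [-15.5, 16.76, 9.18] turn [-0.0, -0.1, -0.1]
```

Call:
drive_tool:
  steps:
    - [0.7, [-6, 0, 3.6], [0, 0, 0]]
    - [0.7, [-11, 1, 7], [0, 0, 0]]
    - [0.7, [-15.6, 3, 9.2], [0, 0, 0]]
    - [0.7, [-15.6, 6, 9.2], [0, 0, 0]]
    - [0.7, [-15.6, 6, 9.2], [0, 0, 0]]

```text
clock: 12.25
tool_pos: [0.5597, -0.1324, 0.1678]
tcp_rot: [0.499, -0.501, 0.501, -0.499]
contact_force: [0.5, -0.5, 0.5]
opening: 0.303
```

```bash
python3 - <<'E'
from h import *
s=robot.state();print(s["clock"],s["tool_pos"],s["opening"],s["qpos"])
Q=tq([0,-1,0],[0,0,-1]); go([([.561,-.1325,.062],Q)])
E
```

```text
12.25 [ 0.5597 -0.1324  0.1678] 0.302932841673697 [ 0.3404  0.4316 -0.2766  1.7497  0.1369  0.9836 -1.5596]
shift cm [0.03, 10.58, 0.18] turn [0.2, -0.0, -0.1]
```

Call:
drive_tool:
  steps:
    - [0.7, [0, 4, 0.1], [0, 0, 0]]
    - [0.7, [0, 7, 0.1], [0, 0, 0]]
    - [0.7, [0, 9.5, 0.1], [0, 0, 0]]
    - [0.7, [0, 10.6, 0.1], [0, 0, 0]]
    - [0.7, [0, 10.6, 0.1], [0, 0, 0]]
    - [1, [0, 10.6, 0.1], [0, 0, 0]]
    - [1, [0, 10.6, 0.1], [0, 0, 0]]
    - [1, [0, 10.6, 0.1], [0, 0, 0]]
    - [1, [0, 10.6, 0.1], [0, 0, 0]]
  grip_force: 20

```text
clock: 13.38
tool_pos: [0.5628, -0.1335, 0.0642]
tcp_rot: [-0.5, 0.499, -0.501, 0.501]
contact_force: [-1.2, 5.4, 6.3]
opening: 0.098
```

Call:
drive_tool:
  steps:
    - [1, [0, 0, 0], [0, 0, 0]]
    - [1, [0, -1.5, 0], [0, 0, 0]]
    - [1, [0, -4, 0], [0, 0, 0]]
    - [1, [0, -7, 0], [0, 0, 0]]
    - [1, [0, -7, 0], [0, 0, 0]]
    - [1, [0, -7, 0], [0, 0, 0]]
    - [1, [0, -12, 0], [0, 0, 0]]
    - [1, [0, -17, 0], [0, 0, 0]]
    - [1, [0, -22, 0], [0, 0, 0]]
    - [1, [0, -25, 0], [0, 0, 0]]
    - [1, [0, -25, 0], [0, 0, 0]]

```text
clock: 14.75
tool_pos: [0.563, -0.1352, 0.315]
tcp_rot: [-0.499, 0.498, -0.5, 0.502]
contact_force: [0.2, -0.3, -1.2]
opening: 0.095
```

```bash
python3 - <<'E'
from h import *
import pickle
D={}
for c in["scene","top","wrist"]:
    D[c]=cams.camera(c)
    for l in["cam_head","lid_centre","lid"]: print(c,l,[(np.round(x["xy"],1).tolist(),round(x["conf"],2)) for x in cams.spot_point(c,l)[:5]])
pickle.dump(D,open("D.pkl","wb"))
for n,C in(("S",S),("T",T),("W",cam(D["wrist"]))): print(n,C.proj([[.649,-.339,.224],[.6504,-.3355,.2349],[.563,-.135,.304]]).round(1).tolist())
f=lambda i,x,y,w,h:cv2.resize(i[y:y+h,x:x+w,::-1],(400,300),interpolation=cv2.INTER_LANCZOS4)
s,t,w=[D[k]["image"] for k in("scene","top","wrist")]
g=lambda i:np.uint8(255*(i/255.)**.7)
cv2.imwrite("pics/m2.png",g(np.vstack([np.hstack([f(s,125,105,48,36),f(t,390,98,64,48)]),np.hstack([f(s,120,90,200,150),f(w,0,0,512,384)])])))
E
```

```text
scene cam_head [([163.6, 134.2], 0.94)]
scene lid_centre [([179.4, 223.6], 0.65), ([264.1, 242.2], 0.65), ([266.9, 177.0], 0.64), ([217.7, 128.5], 0.6), ([297.1, 215.3], 0.6)]
scene lid [([264.0, 189.4], 0.79), ([265.2, 256.0], 0.62), ([297.8, 225.7], 0.6), ([215.9, 145.0], 0.58), ([179.8, 234.0], 0.56)]
top cam_head [([320.8, 178.9], 0.74)]
top lid_centre [([305.8, 262.9], 0.86), ([224.3, 238.4], 0.82), ([325.0, 176.1], 0.78), ([293.8, 132.2], 0.63), ([230.1, 128.1], 0.57)]
top lid [([213.6, 181.5], 0.83), ([298.3, 261.6], 0.8), ([223.8, 242.3], 0.8), ([291.4, 132.8], 0.56), ([317.6, 181.7], 0.48)]
wrist cam_head [([500.1, 91.2], 0.56)]
wrist lid_centre [([73.0, 125.3], 0.89), ([234.5, 24.8], 0.58)]
wrist lid [([238.2, 33.2], 0.98), ([254.8, 206.1], 0.7), ([94.6, 126.3], 0.64), ([128.8, 228.3], 0.57)]
S [[164.7, 136.2], [164.6, 133.9], [220.8, 130.4]]
T [[396.2, 148.0], [396.4, 146.2], [322.6, 175.3]]
W [[500.4, 90.9], [507.3, 88.3], [256.7, 225.7]]
```

View pics/m2.png

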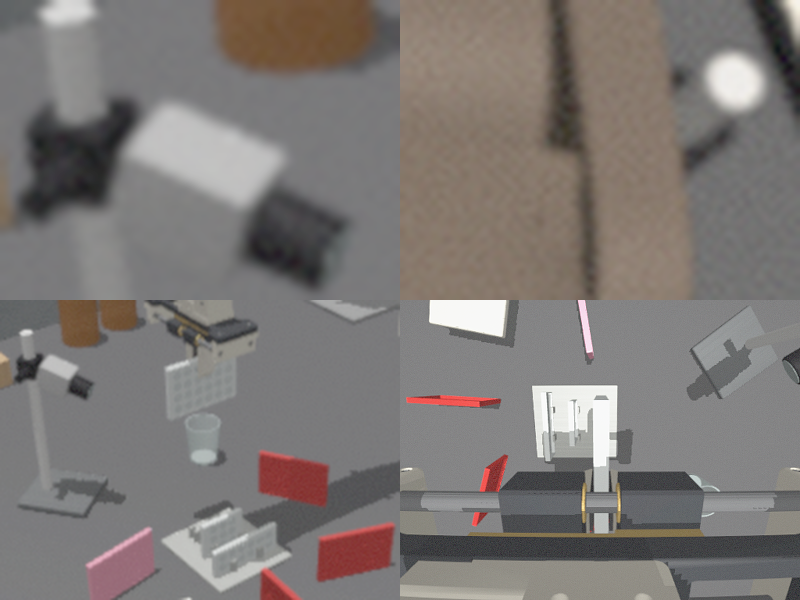

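```bash
cat > fit2.py <<'E'
from fit import *
import pickle
W=cam(pickle.load(open("D.pkl","rb"))["wrist"])
pS2=np.array([(154.4,129.6),(159.2,123.2),(140,123.6),(144.8,117.4),(164.3,135.2)])-.4
def f2(p):
    A=p[:3]+loc@axes(p[3]).T
    return np.r_[(T.proj(A)-pT).ravel(),(S.proj(A)-pS2).ravel(),(W.proj(A[4])-[500.1,91.2]).ravel()/1.5]
r2=least_squares(f2,r.x,loss="soft_l1").x
C=axes(r2[3]);view=r2[:3]-.15*C[:,0]
if __name__=="__main__":
    print(r2,np.degrees(r2[3]),f2(r2).reshape(-1,2).round(1).tolist(),view)
    s=robot.state();print(s["tool_pos"],s["qpos"],s["opening"])
    Q=tq(C[:,0],-C[:,2]);p=view+.011*C[:,2]-.002*0*C[:,2]
    print("tcp",p)
    go([(p-.05*C[:,0]+[0,0,.08],Q),(p,Q)])
E
python3 fit2.py
```

```text
[ 0.649  -0.3383  0.2255 -0.9116] -52.23004282906234 [[-0.4, -2.5], [1.2, 0.9], [-0.9, -0.7], [1.2, 0.4], [-1.1, 1.7], [0.3, 0.3], [0.5, 0.7], [-0.5, -0.4], [0.0, -0.2], [0.9, 1.1], [0.5, -0.3]] [ 0.5627 -0.2268  0.1742]
[ 0.5622 -0.1348  0.3132] [ 0.3522  0.3212 -0.2847  1.5377  0.0922  1.2963 -1.5186] 0.09681083587960067
tcp [ 0.5604 -0.2239  0.1845]
shift cm [5.2, 6.59, -3.03] turn [6.6, -37.6, -19.3]
shift cm [8.91, 12.87, -0.14] turn [6.6, -37.6, -19.3]
```

Call:
drive_tool:
  steps:
    - [1, [1.3, 1, -0.8], [1.6, -9.4, -4.8]]
    - [1, [2.6, 2, -1.5], [3.3, -18.8, -9.6]]
    - [1, [4, 4, -2.3], [5, -28.2, -14.5]]
    - [1, [5.2, 6.5, -3], [6.6, -37.6, -19.3]]
    - [1, [5.2, 6.5, -3], [6.6, -37.6, -19.3]]
    - [1, [5.2, 6.5, -3], [6.6, -37.6, -19.3]]

```text
clock: 16.1
tool_pos: [0.5335, -0.1866, 0.25]
tcp_rot: [-0.571, 0.678, -0.197, 0.419]
contact_force: [0.8, -0.6, -0.1]
opening: 0.101
```

```bash
python3 - <<'E'
from fit2 import *
s=robot.state();print(s["clock"],s["tool_pos"],s["qpos"],s["opening"])
Q=tq(C[:,0],-C[:,2]);p=view+.013*C[:,2]; go([(p-.02*C[:,0]+[0,0,.03],Q),(p,Q)])
E
```

```text
16.1 [ 0.5335 -0.1866  0.25  ] [ 0.3676  0.1978 -0.3443  1.9254  0.4493  0.8489 -1.1482] 0.10076057560038831
shift cm [1.09, 4.71, -0.15] turn [-0.0, -0.3, 0.0]
shift cm [2.07, 7.53, -0.15] turn [-0.0, -0.3, 0.0]
```

Call:
drive_tool:
  steps:
    - [1, [0.5, 2.5, 0], [0, 0, 0]]
    - [1, [1.1, 4.7, -0.1], [0, 0, 0]]
    - [1, [1.6, 6.3, -0.1], [0, 0, 0]]
    - [1, [2.1, 7.5, -0.1], [0, 0, 0]]
    - [1, [2.1, 7.5, -0.1], [0, 0, 0]]
    - [1, [2.1, 7.5, -0.1], [0, 0, 0]]

```text
clock: 16.85
tool_pos: [0.5593, -0.223, 0.1858]
tcp_rot: [-0.571, 0.679, -0.196, 0.417]
contact_force: [0.7, -0.5, -1.3]
opening: 0.097
```

```bash
python3 - <<'E'
from fit2 import *
s=robot.state();print(s["clock"],s["tool_pos"],s["opening"],s["contact_force"])
Q=tq(C[:,0],-C[:,2]);p=view+.013*C[:,2]; go([(p,Q)])
D={}
for c in["scene","top","wrist"]:
    D[c]=cams.camera(c)
    for l in["cam_head","lid_centre","lid","drawer_front"]: print(c,l,[(np.round(x["xy"],1).tolist(),round(x["conf"],2)) for x in cams.spot_point(c,l)[:6]])
L=view; m=s["tool_pos"]-.013*C[:,2]
cor=np.array([m+a*.064*C[:,1]+b*.043*C[:,2] for a,b in((1,1),(-1,1),(-1,-1),(1,-1))]+[m])
Wc=cam(D["wrist"])
for n,K in(("scene",S),("top",T),("wrist",Wc)):
    q=K.proj(cor);print(n,q.round(1).tolist(),"lens",K.proj(r2[:3]).round(1))
f=lambda i,x,y,w,h:cv2.resize(i[y:y+h,x:x+w,::-1],(400,300),interpolation=cv2.INTER_LANCZOS4)
o,t,w=[D[k]["image"] for k in("scene","top","wrist")]
ov=o.copy();cv2.polylines(ov,[S.proj(cor[:4]).round().astype(int)],True,(255,255,0),1)
cv2.imwrite("pics/m3.png",np.vstack([np.hstack([f(o,120,95,120,90),f(ov,120,95,120,90)]),np.hstack([f(t,300,85,160,120),f(w,0,0,512,384)])]))
E
```

```text
16.85 [ 0.5593 -0.223   0.1858] 0.09712098789387638 [ 0.7217 -0.5476 -1.3232]
shift cm [0.08, -0.03, 0.03] turn [0.0, -0.0, 0.1]
scene cam_head [([164.1, 136.5], 0.93)]
scene lid_centre [([294.9, 214.1], 0.84), ([261.7, 245.9], 0.77), ([179.1, 227.6], 0.7), ([266.3, 177.0], 0.55), ([202.5, 150.8], 0.53)]
scene lid [([180.8, 236.5], 0.86), ([298.0, 226.9], 0.76), ([264.4, 188.9], 0.7), ([200.8, 162.7], 0.45)]
scene drawer_front [([244.0, 220.7], 0.62)]
top cam_head [([396.4, 148.5], 0.87)]
top lid_centre [([225.2, 239.9], 0.67), ([212.6, 178.1], 0.66), ([306.0, 261.9], 0.65), ([291.1, 131.3], 0.55)]
top lid [([292.8, 135.9], 0.86), ([215.3, 181.2], 0.81), ([302.9, 264.8], 0.64), ([221.7, 242.0], 0.53)]
top drawer_front [([287.7, 199.7], 0.73), ([124.7, 203.8], 0.7), ([285.3, 195.3], 0.47)]
wrist cam_head [([491.8, 224.4], 0.81)]
wrist lid_centre []
wrist lid [([254.5, 207.2], 0.73), ([491.1, 222.0], 0.32)]
wrist drawer_front []
scene [[203.7, 154.2], [214.9, 135.2], [207.6, 154.3], [196.3, 173.9], [205.7, 154.3]] lens [[164.8 135.9]]
top [[331.6, 166.5], [365.0, 207.2], [364.3, 204.1], [333.6, 166.7], [348.6, 185.9]] lens [[396.1 147.8]]
wrist [[256.4, 123.3], [256.4, 360.7], [256.4, 275.9], [256.5, 118.1], [256.4, 224.0]] lens [[488.7 222.8]]
```

View pics/m3.png

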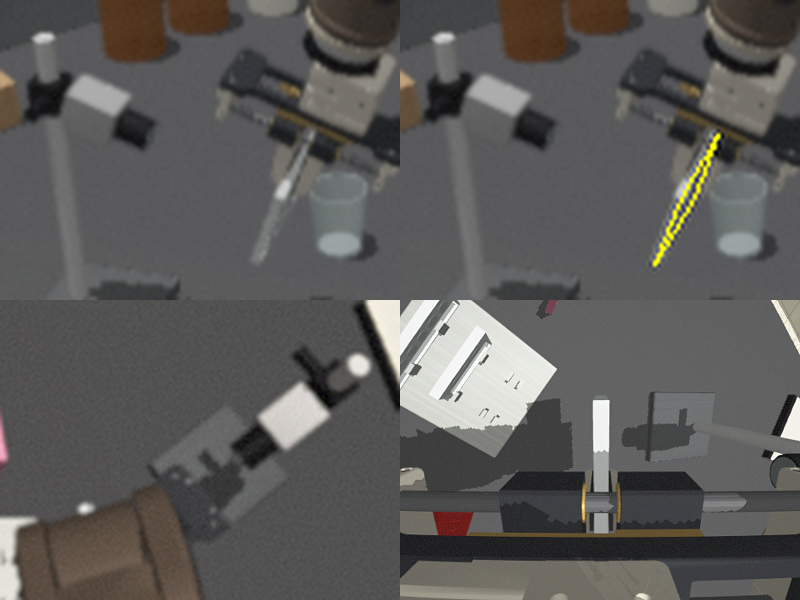

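Call:
drive_tool:
  steps:
    - [1, [0.1, 0, 0], [0, 0, 0]]
    - [1, [0.1, 0, 0], [0, 0, 0]]
    - [1, [0.1, 0, 0], [0, 0, 0]]
    - [1, [0.1, 0, 0], [0, 0, 0]]

```text
clock: 18.1
tool_pos: [0.5595, -0.224, 0.1855]
tcp_rot: [-0.571, 0.68, -0.196, 0.417]
contact_force: [-0.3, 0.2, 0.1]
opening: 0.093
```

```bash
python3 -c "
from rig import robot,hand_in
s=robot.state();print(s['tool_pos'],s['joint_vel'].round(3),s['opening'],s['contact_force']);print(hand_in())"
```

```text
[ 0.55951102 -0.22403757  0.18549714] [-0.     0.    -0.     0.    -0.001  0.    -0.001] 0.09320804247807728 [-0.28752891  0.1656471   0.13003555]
the job is handed in; nothing more can be done
None
```

The drawer is shut, and the job was handed in at about 18 s with the tall frosted lid held still in front of the inspection camera. Hand-in reported no verdict, so this rests on my own checks.

- **Drawer:** I pushed it until it stopped dead at about 27 N. In the picture its panel sits flush against the reader's nose.
- **Lid and side:** I pinched the tall lid at its middle with a 20 N grip and lifted it straight out. Wrist views from both sides showed the inner rim only from world −y, so that is the hollow side. I turned the lid so that side faces the lens, with the top tipped back 20°.
- **Last checks:**
  - By the measured tool pose, the lid centre is about 1–2 mm from the estimated focus point.
  - The lens position I fitted agrees with the networks to about 3 px or better in all three cameras.
  - In the scene view, the predicted lid outline matches the picture.
  - The joints are at rest, and the finger opening is about 9 mm, the lid's thickness.
- **Weak points:**
  - The networks did not find the held lid in the last top view, and only weakly in the scene view, about 5 px from prediction. That check therefore rests mainly on the tool pose and the pictures.
  - The camera's heading is uncertain by roughly 2–3°, against a limit of about 10°.
  - I judged the other two lids, the tip box and the beaker undisturbed by eye only; I did not measure them again.

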